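# Nip a freshly glued napkin holder in its jig and lock the jaw

## Task

Clamp the freshly glued napkin holder in its gluing jig: with the sliding jaw push it home and square against the stop block, press it with about 5 newtons (never more than 12, the glue is still soft), and, while the jaw is kept pressed, turn the clamp knob tight so that the jaw goes on pressing when you let go. Do not touch the holder with the gripper or arm, keep it upright, and leave the paint pots, cup and brush where they are.

Things in the scene. Friction and masses are not known exactly. Their poses are not given: they have to be found in the camera images.
- jig: Fixed gluing jig: plywood board 140 (x) x 330 (y) x 16 mm with 8 mm high guide strips along its long edges. Origin on the table, on the board's centre line; board from y = -180 to +150 mm; the jaw slides towards -y. Near the -y end a wooden stop block (100 x 24, 50 mm high) is bolted square across; its place along y varies by 30 mm: feel or see where the holder comes to rest.
- holder: Napkin holder, just glued, loose, on the board between stop and jaw, at first 8 to 22 mm off the stop and a little askew: base 90 (x) x 44 (y) x 8 mm, two upright scalloped panels flush with its long sides, 86 mm high, dark red with small white flowers; 0.11 to 0.22 kg. Origin centre of its underside (16 mm above the table), x along the panels, z up. One panel faces the stop, the other the pad.
- pad: Cork pad of the sliding jaw, 70 (x) x 8 (y) x 40 mm high, sprung, in front of the jaw. Origin at the centre of its pressing face, 42 mm above the table; that face looks to the jig's -y. Its springs yield 1 mm per 2 N (9 mm travel) and push the jaw back as hard as they press the holder.
- carriage: Sliding jaw of light wood, 136 (x) x 80 (y) mm, top 50 mm above the table, axes as the jig's; origin below the knob's axis, 16 mm above the table. Carries pad (in front) and clamp knob (on top). Slides along the jig's -y by up to 115 mm from its rearmost place, starting within 25 mm of it, with about 1.5 N of friction while the knob is loose. Pushing the knob sideways slides it.
- knob_grip (a point): Point on the clamp knob's upright axis at the height to grip, 87 mm above the table, 75 mm behind (jig's +y of) the relaxed pad's face; moves with the jaw. The knob's grip is a black bar 42 long, 14 wide, its top 94 mm and its foot 64 mm above the table, standing on a disc of 44 mm.
- knob (a joint): Angle of the clamp knob, rad: 0 = loose, bar along the jig's x; grows clockwise seen from above, to an end stop at 1.45; starts between 0 and 0.3. A brake under the jaw bites from about 0.7; from 1.1 it is tight and holds against 20 N. Takes up to 0.4 N m to turn and stays where left. While it is loose the pad's springs push the jaw back when it is let go.
- pot_a: Closed blue paint pot, 38 mm across, 46 high; stands beside the jig, to be left alone. Origin centre of its underside.
- pot_b: Closed orange paint pot, 34 mm across, 42 high; stands beside the jig, to be left alone. Origin centre of its underside.
- pot_c: Closed red paint pot, 42 mm across, 50 high; stands beside the jig, to be left alone. Origin centre of its underside.
- water_cup: Clear open cup, 76 mm across, 75 high; stands beside the jig, to be left alone. Origin centre of its underside.
- pot_d: Closed green paint pot, 36 mm across, 44 high; stands beside the jig, to be left alone. Origin centre of its underside.
- paintbrush: Paintbrush, 160 mm long, lying on the table beside the jig, to be left alone.

How it is judged:
On the way, in this order (a step that is already met when the one before it is completed fails the run):
1. the jaw's pad presses the holder against the stop with 2.5 to 12 N while the knob is still loose (below 0.6 rad) (contact force between pad and holder between 2.5 and 12 N and value of joint knob below 0.6 rad and linear speed of holder below 0.01 m/s), for 0.2 s.
2. the knob is turned tight (above 1.1 rad) with the pad still pressing (value of joint knob above 1.1 rad and contact force between pad and holder above 2.5 N), for 0.2 s.
At the end, for the whole second after the job is handed in: Knob above 1.1 rad, the pad pressing the holder with 2.5 to 12 N by itself, the holder upright and square to the jig (each within 0.06 rad), holder and jaw at rest (all of step 2 and contact force between pad and holder below 12 N and angle between holder's own z axis and vertical below 0.06 rad and angle between the x axis of holder and the x axis of jig, either way round below 0.06 rad and linear speed of each of holder, pad below 0.01 m/s); the robot touches nothing.
It fails at once if the pad presses the holder with more than 12 N (contact force between pad and holder above 12 N).
It fails at once if the gripper or arm touches the holder (contact force between any of the fingers, the arm and holder above 0.3 N).
It fails at once if the holder tips by more than 0.25 rad (angle between holder's own z axis and vertical above 0.25 rad).
It fails at once if a pot, the cup or the brush is moved more than 25 mm (distance of any of pot_a, pot_b, pot_c, water_cup, pot_d, paintbrush from where it was at the start of the episode above 0.025 m).
It also fails if it takes over 59 s, if anything falls off the work surface, if the arm or the gripper's body presses on something with over 40 N, if the wrist force passes 120 N, or if a joint passes its speed limit or range.

## Robot

A 6-joint arm with a two-finger parallel gripper is mounted at the origin on the work surface. World frame = base frame: x ahead of the robot, y to its left, z up, the work surface at z = 0. Lengths are in m, angles in rad, forces in N, time in s.
With the tool pointing down it reaches from about 0.325 to 0.9 m from the base axis. Payload 6.1 kg.
Tool frame: the origin (TCP) lies at the very end of the fingers, on their centre line; the grasp point (between the pads) lies 19 mm behind it (bot.grip_point_offset is the distance from the TCP to the grasp point, in m); z points along the fingers, y is the line along which they close (so a half turn about z gives the same grasp; the last joint's range is limited). The gripper opens to 87 mm and grips with 3 to 60 N. Pads are 19 mm wide; open, the fingers measure 117 mm over their backs; the gripper's body (75 mm by 190 mm) begins 51 mm behind the grasp point.
Start: joints at [-1.233, 0.22, 1.526, -0, 1.395, -0.126], TCP at [0.28, -0.559, 0.223] pointing down, gripper open.
Joint ranges: [-2.98, 2.98], [-0.91, 2.08], [0.09, 2.57], [-1.24, 4.39], [0.2, 2.65], [-2.68, 2.68]. Speed limits (rad/s): [2.57, 2.57, 3.01, 3.14, 3.14, 3.14].

## Interface

Orientations are given as a 3x3 rotation matrix whose columns are the frame's x, y, z axes.
In Python, from rig import bot gives the robot as it stands.
- The arm moves only by the tool send_rows, never from a script. Its argument "steps" is a list of rows, each an object with "twist": the turn, a rotation vector about the world's x, y, z in rad, a list of three; "translation": the shift along the world's x, y, z in mm, a list of three; "claw": the finger opening in mm, from 0 to 87. A call has 1 to 20 rows; each row is the pose to reach, as a shift and turn from the pose commanded when the call began; what a row does not reach only later rows make up. A row lasts 1/12 s, in which the tool goes at most 41.7 mm and 7.16 degrees, less where a joint would pass 70% of its speed; a pose out of reach is approached as far as the arm can. A call with a gripper value outside its range is refused whole. The fingers move at their own pace and stop on an object; "grip_force" is the grip in N (left out, the last holds). Time passes only in rows, so rows that repeat a pose let the fingers close. It gives the time, the measured TCP pose, the force, the opening and the grip force at its end, in the units of the state.
- bot.get_obs(): the state, without advancing time (a new reading comes with each control period).
- bot.read_camera(name): name is "scene" or "top" or "wrist"; returns the picture (384x512x3 uint8, blue, green, red); there is no depth.
- bot.camera_params(name): a dict with "mtx" (3x3 intrinsics, pixels), "origin" and "attitude" of the camera in the world; the wrist camera has in their place "T_tool_cam" (4x4, takes a point from camera to tool coordinates, whose origin is the TCP and whose axes are the flange's). Camera axes: x right, y down, z forward; pixel columns grow to the right and rows downward; lengths in m; the calibration is good to about 2 mm. A picture is of the moment at which its call begins: read the wrist's pose just before it. camera_params takes no time and is no camera call.
- bot.finish_job(): hands the job in; it is judged then, once.
The state is a dict: "t": time; "joints": joint angles; "qvel": joint speeds; "joint_torque": joint torques, N m; "tool_pos": TCP position; "eef_rot": TCP orientation; "contact_force": force on the tool from outside, world axes, zero at the start; "wrist_torque": the same for the moment, N m; "grip_width": finger opening in m; "grasp_force": force on a finger pad.
Only numpy, scipy, OpenCV 4.12 (cv2) and the standard library are available. Lean on these libraries where they do the work, as an engineer would, in place of code of your own. Each camera call takes 0.05 s, during which the arm holds its last target. There are 200 camera calls.

## Working session

There is one attempt and no reset: what is moved stays moved. The work goes in short steps, Python scripts to look and compute and a tool call to move; the robot and the scene stay as the last step left them, time stands still between calls to the robot, and variables do not carry over. Pictures are saved under pics/ and viewed, at most 10 in all, crops included, and the job is handed in when it is done.

Besides the shell and the picture viewer there is one more tool, called in YAML: its name, and indented under it one key for each argument. send_rows: Moves the arm, as the interface text tells. Its arguments: {"type":"object","properties":{"steps":{"type":"array","items":{"type":"object","properties":{"twist":{"type":"array","items":{"type":"number"}},"translation":{"type":"array","items":{"type":"number"}},"claw":{"type":"number"}}}},"grip_force":{"type":"number"}},"required":["steps"]}

```bash
mkdir -p pics; python3 - <<'E'
from rig import bot
import cv2,numpy as np
a=bot.read_camera("scene");b=bot.read_camera("top")
cv2.imwrite("pics/s0.png",a);cv2.imwrite("pics/t0.png",b)
for n in("scene","top","wrist"):print(n,bot.camera_params(n))
o=bot.get_obs();print(o)
E
```

```text
scene {'mtx': array([[414.9807128 ,   0.        , 256.94499875],
       [  0.        , 414.9807128 , 195.67612567],
       [  0.        ,   0.        ,   1.        ]]), 'origin': array([0.92682751, 0.43959534, 0.67811213]), 'attitude': array([[-0.78870931,  0.4361017 , -0.43330468],
       [ 0.61457069,  0.57709487, -0.53783304],
       [ 0.015508  , -0.69049028, -0.72317542]])}
top {'mtx': array([[484.45384847,   0.        , 249.98091908],
       [  0.        , 484.45384847, 189.36125955],
       [  0.        ,   0.        ,   1.        ]]), 'origin': array([ 0.45792673, -0.00722891,  1.14734168]), 'attitude': array([[ 0.02415396, -0.99594076,  0.08670977],
       [-0.9996931 , -0.02358501,  0.00758014],
       [-0.00550432, -0.08686625, -0.99620478]])}
wrist {'mtx': array([[309.40152673,   0.        , 255.83635705],
       [  0.        , 309.40152673, 190.29810783],
       [  0.        ,   0.        ,   1.        ]]), 'T_tool_cam': array([[ 5.45873723e-04, -9.63895028e-01, -2.66281951e-01,
         7.24256195e-02],
       [ 9.99999703e-01,  3.81060880e-04,  6.70608251e-04,
        
[... 301 characters left out ...]
177e+00, -1.26093202e-01]), 'qvel': array([ 0.00015558, -0.00181561, -0.00194943, -0.00060671,  0.00145289,
        0.00031601]), 'joint_torque': array([ 1.59547628e-03, -4.95941770e+01, -3.88520801e+01,  7.01596518e-02,
        5.14870347e-02, -4.58799104e-05]), 'tool_pos': array([ 0.27937701, -0.55847015,  0.22155008]), 'eef_rot': array([[ 8.94385517e-01,  4.47296558e-01, -5.80093795e-04],
       [ 4.47296882e-01, -8.94384031e-01,  1.64433230e-03],
       [ 2.16677554e-04, -1.73014114e-03, -9.99998480e-01]]), 'contact_force': array([-0.57500389, -0.78175072, -0.12956   ]), 'wrist_torque': array([ 0.011987  , -0.03828627,  0.01512758]), 'grasp_force': 0.0, 'grip_width': 0.08719570236564116}
```

View pics/s0.png

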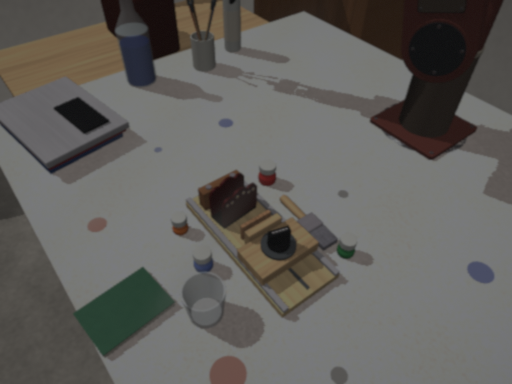

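View pics/t0.png

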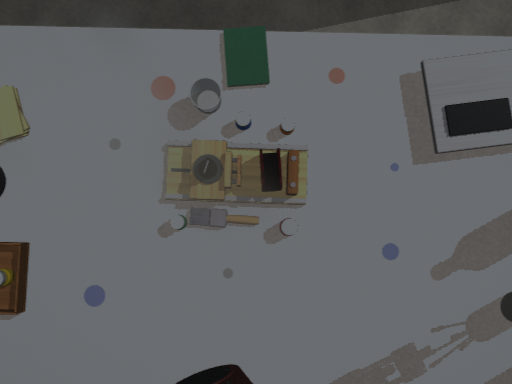

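The scene view shows the jig in mid-table with the knob at about (279,240) and the holder at (235,200). In the top view the knob is at (207,168), the holder at (271,172) and the stop at (293,172). I'll enlarge both views.

```bash
python3 - <<'E'
import cv2,numpy as np
a=cv2.imread("pics/s0.png");b=cv2.imread("pics/t0.png")
f=lambda c:cv2.convertScaleAbs(cv2.resize(c,None,fx=5,fy=5,interpolation=cv2.INTER_CUBIC),alpha=1.8)
cv2.imwrite("pics/t1.png",f(b[130:220,160:315]))
cv2.imwrite("pics/s1.png",f(a[170:290,190:345]))
E
```

```text
(no output)
```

View pics/t1.png

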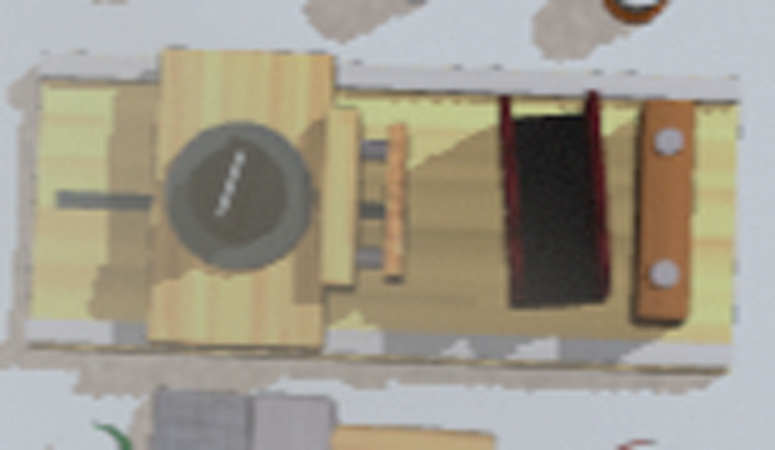

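View pics/s1.png

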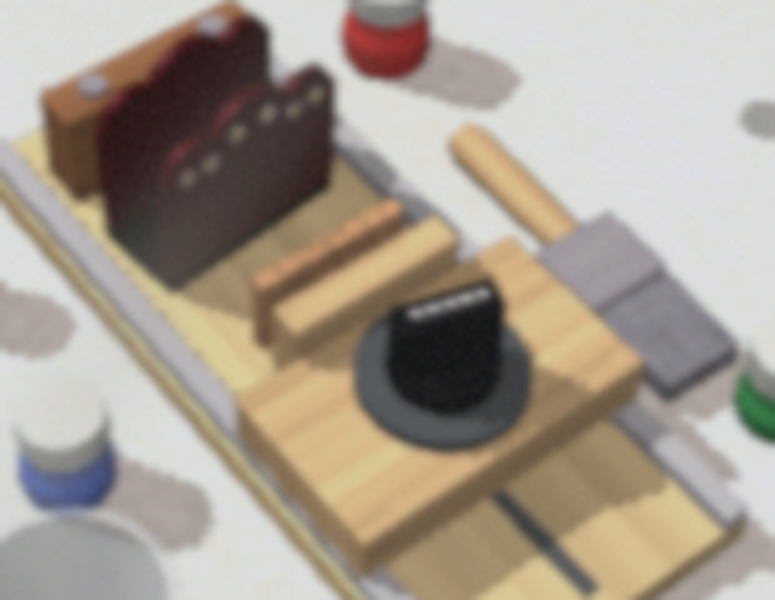

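```bash
cat > h.py <<'E'
from rig import bot
import numpy as np
def ray(n,p):
    c=bot.camera_params(n);d=c["attitude"]@np.linalg.inv(c["mtx"])@np.array([p[0],p[1],1.]);return c["origin"],d/np.linalg.norm(d)
def tri(p1,p2,n1="top",n2="scene"):
    (a,d),(b,e)=ray(n1,p1),ray(n2,p2)
    s,t=np.linalg.lstsq(np.c_[d,-e],b-a,rcond=None)[0]
    return (a+s*d+b+t*e)/2,np.linalg.norm(a+s*d-b-t*e)
def onz(n,p,z):
    a,d=ray(n,p);return a+d*(z-a[2])/d[2]
T=lambda u,v:(160+u/5,130+v/5)
S=lambda u,v:(190+u/5,170+v/5)
E
python3 - <<'E'
from h import *
np.set_printoptions(precision=4,suppress=True)
print("bar",tri(T(231,182),S(450,303)))
print("disc ctr z64", onz("top",T(238,196),.066))
e1=onz("top",T(241,152),.094);e2=onz("top",T(221,213),.094);print("bar ends",e1,e2)
s1=onz("scene",S(492,291),.094);s2=onz("scene",S(410,316),.094);print(s1,s2)
for n,u,z in(("board BL",(28,345),.024),("board BR",(730,370),.024),("TL",(40,80),.024),("TR",(740,100),.024),("jaw",(163,50),.05),("jaw",(333,50),.05),("jaw",(322,345),.05),("jaw",(150,342),.05),("pad",(397,125),.062),("pad",(395,280),.062),("padface",(405,125),.062),("padface",(402,280),.062),("stop",(643,100),.066),("stop",(635,322),.066)):print(n,onz("top",T(*u),z))
for a,b in(((28,345),(730,370)),((40,80),(740,100))):
    d=onz("top",T(*a),.024)-onz("top",T(*b),.024);print("jig yaw",np.arctan2(-d[0],d[1]))
for d in(e1-e2,s1-s2):print("bar yaw",np.arctan2(d[1],d[0]))
for i in range(4):
    o=bot.get_obs();print(o["contact_force"],o["tool_pos"])
E
```

```text
bar (array([0.5975, 0.0984, 0.0938]), np.float64(0.0011650367327676262))
disc ctr z64 [0.5953 0.0974 0.066 ]
bar ends [0.6112 0.094  0.094 ] [0.5841 0.1019 0.094 ]
[0.5814 0.1039 0.094 ] [0.6125 0.0948 0.094 ]
board BL [0.5286 0.197  0.024 ]
board BR [ 0.5247 -0.1294  0.024 ]
TL [0.6533 0.1962 0.024 ]
TR [ 0.6515 -0.1323  0.024 ]
jaw [0.664  0.1356 0.05  ]
jaw [0.6658 0.0575 0.05  ]
jaw [0.5301 0.0587 0.05  ]
jaw [0.5296 0.1368 0.05  ]
pad [0.6299 0.0269 0.062 ]
pad [0.5594 0.0259 0.062 ]
padface [0.6299 0.0232 0.062 ]
padface [0.5595 0.0228 0.062 ]
stop [ 0.6432 -0.0839  0.066 ]
stop [ 0.5427 -0.0821  0.066 ]
jig yaw -0.011829281207816218
jig yaw -0.005680242598152805
bar yaw -0.2834349653706858
bar yaw 2.8569810194612972
[-0.575  -0.7818 -0.1296] [ 0.2794 -0.5585  0.2216]
[-0.575  -0.7818 -0.1296] [ 0.2794 -0.5585  0.2216]
[-0.575  -0.7818 -0.1296] [ 0.2794 -0.5585  0.2216]
[-0.575  -0.7818 -0.1296] [ 0.2794 -0.5585  0.2216]
```

send_rows:
  steps:
    - {"translation":[317,657,-20],"twist":[0,0,2.395],"claw":45}
    - {"translation":[317,657,-20],"twist":[0,0,2.395],"claw":45}
    - {"translation":[317,657,-20],"twist":[0,0,2.395],"claw":45}
    - {"translation":[317,657,-20],"twist":[0,0,2.395],"claw":45}
    - {"translation":[317,657,-20],"twist":[0,0,2.395],"claw":45}
    - {"translation":[317,657,-20],"twist":[0,0,2.395],"claw":45}
    - {"translation":[317,657,-20],"twist":[0,0,2.395],"claw":45}
    - {"translation":[317,657,-20],"twist":[0,0,2.395],"claw":45}
    - {"translation":[317,657,-20],"twist":[0,0,2.395],"claw":45}
    - {"translation":[317,657,-20],"twist":[0,0,2.395],"claw":45}
    - {"translation":[317,657,-20],"twist":[0,0,2.395],"claw":45}
    - {"translation":[317,657,-20],"twist":[0,0,2.395],"claw":45}
    - {"translation":[317,657,-20],"twist":[0,0,2.395],"claw":45}
    - {"translation":[317,657,-20],"twist":[0,0,2.395],"claw":45}
    - {"translation":[317,657,-20],"twist":[0,0,2.395],"claw":45}
    - {"translation":[317,657,-20],"twist":[0,0,2.395],"claw":45}
    - {"translation":[317,657,-20],"twist":[0,0,2.395],"claw":45}
    - {"translation":[317,657,-20],"twist":[0,0,2.395],"claw":45}
    - {"translation":[317,657,-20],"twist":[0,0,2.395],"claw":45}
    - {"translation":[317,657,-20],"twist":[0,0,2.395],"claw":45}

```text
t: 1.77
tool_pos: [0.5963, 0.0997, 0.2015]
eef_rot: [[-0.962, 0.272, -0.002], [0.272, 0.962, -0.0], [0.002, -0.001, -1.0]]
contact_force: [-0.3, -0.5, -0.0]
grip_width: 0.045
grasp_force: 0.0
```

```bash
python3 - <<'E'
from rig import bot
import cv2
o=bot.get_obs();print(o["tool_pos"],o["joints"],o["contact_force"])
cv2.imwrite("pics/w0.png",cv2.convertScaleAbs(bot.read_camera("wrist"),alpha=1.6))
E
```

```text
[0.59633766 0.09968717 0.20153404] [ 3.53221639e-02  1.88560809e-01  1.60328225e+00 -1.03360762e-04
  1.35135844e+00 -1.26034456e+00] [-0.34925368 -0.46722363 -0.04462739]
```

View pics/w0.png

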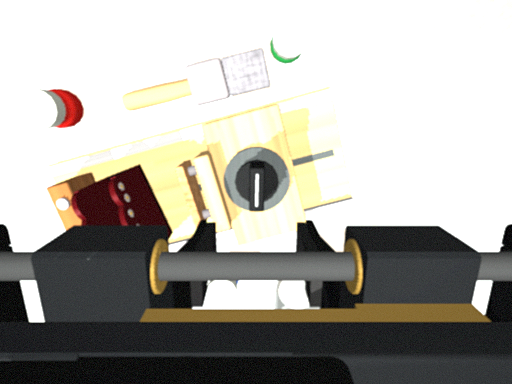

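The wrist view shows the bar's white line upright at (257,190), from about (257.5,174) to (256.5,207). That puts it in line with the fingers.

```bash
python3 - <<'E'
from h import *
import numpy as np
o=bot.get_obs();c=bot.camera_params("wrist");T=c["T_tool_cam"];R=o["eef_rot"]
for p in((257.5,174),(256.5,207),(257,190.5)):
    d=R@T[:3,:3]@np.linalg.inv(c["mtx"])@np.array([*p,1]);a=o["tool_pos"]+R@T[:3,3]
    print(a+d*(.094-a[2])/d[2])
E
```

```text
[0.58296797 0.10386641 0.094     ]
[0.61237458 0.09449429 0.094     ]
[0.59745629 0.09924887 0.094     ]
```

send_rows:
  steps:
    - {"translation":[1,-1,-40],"claw":45}
    - {"translation":[1,-1,-75],"claw":45}
    - {"translation":[1,-1,-100],"claw":45}
    - {"translation":[1,-1,-120],"claw":45}
    - {"translation":[1,-1,-132],"claw":45}
    - {"translation":[1,-1,-132],"claw":45}
    - {"translation":[1,-1,-132],"claw":45}
    - {"translation":[1,-1,-132],"claw":45}
  grip_force: 20

```text
invalid input at $.steps[0]: expected keys twist, translation, claw
```

send_rows:
  steps:
    - {"translation":[0,0,0],"claw":0}
    - {"translation":[0,0,0],"claw":0}
    - {"translation":[0,0,0],"claw":0}
    - {"translation":[0,0,0],"claw":0}
    - {"translation":[0,0,0],"claw":0}
    - {"translation":[0,0,0],"claw":0}
    - {"translation":[0,0,0],"claw":0}
    - {"translation":[0,0,0],"claw":0}
  grip_force: 60

```text
invalid input at $.steps[0]: expected keys twist, translation, claw
```

send_rows:
  steps:
    - {"translation":[1,-1,-40],"twist":[0,0,0],"claw":45}
    - {"translation":[1,-1,-75],"twist":[0,0,0],"claw":45}
    - {"translation":[1,-1,-100],"twist":[0,0,0],"claw":45}
    - {"translation":[1,-1,-120],"twist":[0,0,0],"claw":45}
    - {"translation":[1,-1,-132],"twist":[0,0,0],"claw":45}
    - {"translation":[1,-1,-132],"twist":[0,0,0],"claw":45}
    - {"translation":[1,-1,-132],"twist":[0,0,0],"claw":45}
    - {"translation":[1,-1,-132],"twist":[0,0,0],"claw":45}
  grip_force: 20

```text
t: 2.48
tool_pos: [0.5989, 0.0967, 0.0724]
eef_rot: [[-0.96, 0.28, 0.003], [0.28, 0.96, 0.0], [-0.003, 0.001, -1.0]]
contact_force: [0.1, -0.0, -0.2]
grip_width: 0.0452
grasp_force: 0.0
```

send_rows:
  steps:
    - {"translation":[-1,2,-3],"twist":[0,0,0],"claw":45}
    - {"translation":[-1,2,-3],"twist":[0,0,0],"claw":45}
    - {"translation":[-1,2,-3],"twist":[0,0,0],"claw":45}
    - {"translation":[-1,2,-3],"twist":[0,0,0],"claw":45}

```text
t: 2.82
tool_pos: [0.597, 0.0992, 0.0682]
eef_rot: [[-0.96, 0.279, 0.001], [0.279, 0.96, -0.0], [-0.001, 0.0, -1.0]]
contact_force: [-0.7, 0.2, -0.1]
grip_width: 0.045
grasp_force: 0.0
```

send_rows:
  steps:
    - {"translation":[0,0,0],"twist":[0,0,0],"claw":0}
    - {"translation":[0,0,0],"twist":[0,0,0],"claw":0}
    - {"translation":[0,0,0],"twist":[0,0,0],"claw":0}
    - {"translation":[0,0,0],"twist":[0,0,0],"claw":0}
    - {"translation":[0,0,0],"twist":[0,0,0],"claw":0}
    - {"translation":[0,0,0],"twist":[0,0,0],"claw":0}
    - {"translation":[0,0,0],"twist":[0,0,0],"claw":0}
    - {"translation":[0,0,0],"twist":[0,0,0],"claw":0}
  grip_force: 60

```text
t: 3.48
tool_pos: [0.5967, 0.0991, 0.0675]
eef_rot: [[-0.96, 0.279, 0.0], [0.279, 0.96, 0.0], [-0.0, 0.0, -1.0]]
contact_force: [0.6, -0.2, -1.4]
grip_width: 0.0137
grasp_force: 60.0
```

send_rows:
  steps:
    - {"translation":[0,-4,0],"twist":[0,0,0],"claw":0}
    - {"translation":[0,-8,0],"twist":[0,0,0],"claw":0}
    - {"translation":[0,-12,0],"twist":[0,0,0],"claw":0}
    - {"translation":[0,-16,0],"twist":[0,0,0],"claw":0}
    - {"translation":[0,-20,0],"twist":[0,0,0],"claw":0}
    - {"translation":[0,-23,0],"twist":[0,0,0],"claw":0}
    - {"translation":[0,-26,0],"twist":[0,0,0],"claw":0}
    - {"translation":[0,-28,0],"twist":[0,0,0],"claw":0}
    - {"translation":[0,-30,0],"twist":[0,0,0],"claw":0}
    - {"translation":[0,-32,0],"twist":[0,0,0],"claw":0}

```text
t: 4.32
tool_pos: [0.5964, 0.0669, 0.0675]
eef_rot: [[-0.96, 0.279, -0.001], [0.279, 0.96, 0.0], [0.001, -0.0, -1.0]]
contact_force: [-1.2, 1.6, 1.3]
grip_width: 0.0137
grasp_force: 60.0
```

send_rows:
  steps:
    - {"translation":[0,-1,0],"twist":[0,0,0],"claw":0}
    - {"translation":[0,-2,0],"twist":[0,0,0],"claw":0}
    - {"translation":[0,-3,0],"twist":[0,0,0],"claw":0}
    - {"translation":[0,-4,0],"twist":[0,0,0],"claw":0}
    - {"translation":[0,-5,0],"twist":[0,0,0],"claw":0}
    - {"translation":[0,-6,0],"twist":[0,0,0],"claw":0}

```text
t: 4.82
tool_pos: [0.5963, 0.061, 0.0675]
eef_rot: [[-0.96, 0.279, -0.001], [0.279, 0.96, 0.0], [0.001, -0.0, -1.0]]
contact_force: [-3.4, 0.6, 2.3]
grip_width: 0.0137
grasp_force: 60.0
```

send_rows:
  steps:
    - {"translation":[-0.4,-1,0],"twist":[0,0,0],"claw":0}
    - {"translation":[-0.4,-2,0],"twist":[0,0,0],"claw":0}
    - {"translation":[-0.4,-3,0],"twist":[0,0,0],"claw":0}
    - {"translation":[-0.4,-4,0],"twist":[0,0,0],"claw":0}
    - {"translation":[-0.5,-5,0],"twist":[0,0,0],"claw":0}
    - {"translation":[-0.5,-6,0],"twist":[0,0,0],"claw":0}

```text
t: 5.32
tool_pos: [0.5962, 0.055, 0.0675]
eef_rot: [[-0.96, 0.279, 0.0], [0.279, 0.96, 0.0], [-0.0, 0.0, -1.0]]
contact_force: [-3.0, 2.0, 1.1]
grip_width: 0.0134
grasp_force: 60.0
```

send_rows:
  steps:
    - {"translation":[0,-1,0],"twist":[0,0,0],"claw":0}
    - {"translation":[0,-2,0],"twist":[0,0,0],"claw":0}
    - {"translation":[0,-3,0],"twist":[0,0,0],"claw":0}
    - {"translation":[0,-4,0],"twist":[0,0,0],"claw":0}
    - {"translation":[0,-5,0],"twist":[0,0,0],"claw":0}
    - {"translation":[0,-6,0],"twist":[0,0,0],"claw":0}

```text
t: 5.82
tool_pos: [0.5961, 0.0489, 0.0675]
eef_rot: [[-0.96, 0.279, 0.0], [0.279, 0.96, -0.0], [-0.0, -0.0, -1.0]]
contact_force: [-0.6, 2.1, 0.8]
grip_width: 0.0138
grasp_force: 60.0
```

send_rows:
  steps:
    - {"translation":[0,-1,0],"twist":[0,0,0],"claw":0}
    - {"translation":[0,-2,0],"twist":[0,0,0],"claw":0}
    - {"translation":[0,-3,0],"twist":[0,0,0],"claw":0}
    - {"translation":[0,-4,0],"twist":[0,0,0],"claw":0}
    - {"translation":[0,-5,0],"twist":[0,0,0],"claw":0}
    - {"translation":[0,-6,0],"twist":[0,0,0],"claw":0}
    - {"translation":[0,-7,0],"twist":[0,0,0],"claw":0}

```text
t: 6.4
tool_pos: [0.596, 0.0419, 0.0675]
eef_rot: [[-0.96, 0.279, -0.0], [0.279, 0.96, -0.0], [0.0, -0.0, -1.0]]
contact_force: [-1.3, 3.1, 1.2]
grip_width: 0.0136
grasp_force: 60.0
```

```bash
python3 - <<'E'
from rig import bot
import cv2
b=bot.read_camera("top");s=bot.read_camera("scene")
f=lambda c:cv2.convertScaleAbs(cv2.resize(c,None,fx=5,fy=5,interpolation=cv2.INTER_CUBIC),alpha=1.8)
cv2.imwrite("pics/s2.png",f(s[165:285,180:335]))
print(bot.get_obs()["contact_force"])
E
```

```text
[-1.38273039  1.10574927  0.80236228]
```

View pics/s2.png

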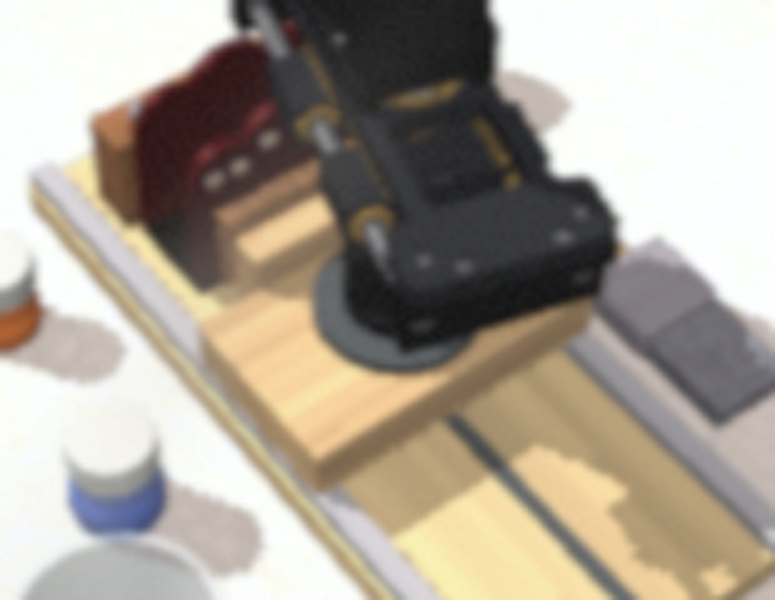

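The scene view shows the pad against the near panel, around crop (270,200). The holder is almost at the stop, with the gap at about (140,215) nearly closed. From here I'll go in small steps and watch the force.

send_rows:
  steps:
    - {"translation":[0,-1,0],"twist":[0,0,0],"claw":0}
    - {"translation":[0,-2,0],"twist":[0,0,0],"claw":0}
    - {"translation":[0,-3,0],"twist":[0,0,0],"claw":0}
    - {"translation":[0,-3,0],"twist":[0,0,0],"claw":0}

```text
t: 6.83
tool_pos: [0.596, 0.0388, 0.0675]
eef_rot: [[-0.96, 0.279, -0.0], [0.279, 0.96, -0.0], [0.0, -0.0, -1.0]]
contact_force: [-2.0, 2.4, 0.8]
grip_width: 0.0139
grasp_force: 60.0
```

send_rows:
  steps:
    - {"translation":[0,-0.5,0],"twist":[0,0,0],"claw":0}
    - {"translation":[0,-1,0],"twist":[0,0,0],"claw":0}
    - {"translation":[0,-1,0],"twist":[0,0,0],"claw":0}

```text
t: 7.08
tool_pos: [0.596, 0.038, 0.0675]
eef_rot: [[-0.96, 0.279, -0.0], [0.279, 0.96, -0.0], [0.0, -0.0, -1.0]]
contact_force: [-1.9, 2.7, 0.7]
grip_width: 0.0137
grasp_force: 60.0
```

send_rows:
  steps:
    - {"translation":[0,-0.5,0],"twist":[0,0,0],"claw":0}
    - {"translation":[0,-1,0],"twist":[0,0,0],"claw":0}
    - {"translation":[0,-1,0],"twist":[0,0,0],"claw":0}

```text
t: 7.33
tool_pos: [0.596, 0.037, 0.0675]
eef_rot: [[-0.96, 0.279, -0.0], [0.279, 0.96, -0.0], [0.0, -0.0, -1.0]]
contact_force: [-1.8, 2.6, 1.6]
grip_width: 0.0131
grasp_force: 60.0
```

send_rows:
  steps:
    - {"translation":[0,-0.5,0],"twist":[0,0,0],"claw":0}
    - {"translation":[0,-1,0],"twist":[0,0,0],"claw":0}
    - {"translation":[0,-1,0],"twist":[0,0,0],"claw":0}

```text
t: 7.58
tool_pos: [0.596, 0.0362, 0.0675]
eef_rot: [[-0.96, 0.279, -0.0], [0.279, 0.96, 0.0], [0.0, 0.0, -1.0]]
contact_force: [-2.9, 4.5, 1.9]
grip_width: 0.0133
grasp_force: 60.0
```

send_rows:
  steps:
    - {"translation":[0,-0.5,0],"twist":[0,0,0],"claw":0}
    - {"translation":[0,-1,0],"twist":[0,0,0],"claw":0}
    - {"translation":[0,-1,0],"twist":[0,0,0],"claw":0}

```text
t: 7.83
tool_pos: [0.596, 0.0355, 0.0675]
eef_rot: [[-0.96, 0.279, -0.0], [0.279, 0.96, 0.001], [0.0, 0.001, -1.0]]
contact_force: [-2.3, 4.8, 1.1]
grip_width: 0.0137
grasp_force: 60.0
```

send_rows:
  steps:
    - {"translation":[0,-0.5,0],"twist":[0,0,0],"claw":0}
    - {"translation":[0,-1,0],"twist":[0,0,0],"claw":0}
    - {"translation":[0,-1,0],"twist":[0,0,0],"claw":0}
    - {"translation":[0,-1,0],"twist":[0,0,0],"claw":0}

```text
t: 8.17
tool_pos: [0.5959, 0.0349, 0.0675]
eef_rot: [[-0.96, 0.279, -0.0], [0.279, 0.96, 0.001], [0.001, 0.001, -1.0]]
contact_force: [-2.9, 5.6, 1.9]
grip_width: 0.0134
grasp_force: 60.0
```

```bash
python3 - <<'E'
from rig import bot
F=[]
import numpy as np
for i in range(8):
    bot.read_camera("top");F.append(bot.get_obs()["contact_force"])
print(np.array(F).round(1),np.mean(F,0),bot.get_obs()["tool_pos"],bot.get_obs()["wrist_torque"])
E
```

```text
[[-2.8  6.6  0.5]
 [-3.3  6.6  1.3]
 [-2.3  5.5  1.6]
 [-3.7  5.8  1.3]
 [-2.3  5.5  1.8]
 [-2.7  5.6  1.5]
 [-3.5  6.4  2.3]
 [-3.   6.5  1.8]] [-2.93760087  6.07055083  1.51639171] [0.59597843 0.03487067 0.06753181] [ 1.16441191  0.37068967 -0.21115671]
```

send_rows:
  steps:
    - {"translation":[0,0,0],"twist":[0,0,-0.08],"claw":0}
    - {"translation":[0,0,0],"twist":[0,0,-0.16],"claw":0}
    - {"translation":[0,0,0],"twist":[0,0,-0.24],"claw":0}
    - {"translation":[0,0,0],"twist":[0,0,-0.3],"claw":0}
    - {"translation":[0,0,0],"twist":[0,0,-0.3],"claw":0}

```text
t: 8.98
tool_pos: [0.5961, 0.0351, 0.0675]
eef_rot: [[-0.834, 0.552, 0.0], [0.552, 0.834, 0.001], [0.001, 0.001, -1.0]]
contact_force: [-2.0, 6.4, 0.8]
grip_width: 0.0135
grasp_force: 60.0
```

```bash
cat > st.py <<'E'
from rig import bot
import numpy as np
F=[]
for i in range(5):
    bot.read_camera("top");o=bot.get_obs();F.append(np.r_[o["contact_force"],o["wrist_torque"]])
print(np.mean(F,0).round(2),o["tool_pos"].round(4),"yaw",np.arctan2(o["eef_rot"][1,0],o["eef_rot"][0,0]),o["joints"][5],o["grip_width"])
E
python3 st.py
```

```text
[-2.01  6.84  0.9   1.28  0.26 -0.14] [0.5961 0.0351 0.0675] yaw 2.5589352728590593 -1.0630287196056913 0.01362265303206197
```

Forces are steady, so I'll keep turning.

send_rows:
  steps:
    - {"translation":[0,0,0],"twist":[0,0,-0.08],"claw":0}
    - {"translation":[0,0,0],"twist":[0,0,-0.16],"claw":0}
    - {"translation":[0,0,0],"twist":[0,0,-0.24],"claw":0}
    - {"translation":[0,0,0],"twist":[0,0,-0.3],"claw":0}
    - {"translation":[0,0,0],"twist":[0,0,-0.3],"claw":0}

```text
t: 9.65
tool_pos: [0.5963, 0.0352, 0.0675]
eef_rot: [[-0.633, 0.774, 0.001], [0.774, 0.633, 0.002], [0.001, 0.001, -1.0]]
contact_force: [-1.4, 7.1, 0.9]
grip_width: 0.0138
grasp_force: 60.0
```

send_rows:
  steps:
    - {"translation":[0,0,0],"twist":[0,0,-0.08],"claw":0}
    - {"translation":[0,0,0],"twist":[0,0,-0.16],"claw":0}
    - {"translation":[0,0,0],"twist":[0,0,-0.24],"claw":0}
    - {"translation":[0,0,0],"twist":[0,0,-0.3],"claw":0}
    - {"translation":[0,0,0],"twist":[0,0,-0.3],"claw":0}

```text
t: 10.07
tool_pos: [0.5966, 0.0354, 0.0676]
eef_rot: [[-0.376, 0.927, 0.001], [0.927, 0.376, 0.002], [0.001, 0.002, -1.0]]
contact_force: [-1.1, 7.5, 1.2]
grip_width: 0.0136
grasp_force: 60.0
```

```bash
python3 st.py
```

```text
[-0.41  8.08  0.51  1.41  0.03 -0.03] [0.5965 0.0354 0.0676] yaw 1.9591475485678516 -0.46319271140583357 0.013815558226154694
```

send_rows:
  steps:
    - {"translation":[0,0,0],"twist":[0,0,-0.08],"claw":0}
    - {"translation":[0,0,0],"twist":[0,0,-0.16],"claw":0}
    - {"translation":[0,0,0],"twist":[0,0,-0.21],"claw":0}
    - {"translation":[0,0,0],"twist":[0,0,-0.21],"claw":0}
    - {"translation":[0,0,0],"twist":[0,0,-0.21],"claw":0}

```text
t: 10.73
tool_pos: [0.5967, 0.0354, 0.0676]
eef_rot: [[-0.178, 0.984, 0.002], [0.984, 0.178, 0.002], [0.002, 0.002, -1.0]]
contact_force: [0.1, 8.6, 0.2]
grip_width: 0.0137
grasp_force: 60.0
```

```bash
python3 st.py
```

```text
[ 0.03  8.33 -0.56  1.45 -0.11  0.07] [0.5967 0.0354 0.0676] yaw 1.7493483327181318 -0.2533480426698071 0.013707094166554934
```

send_rows:
  steps:
    - {"translation":[0,0,0],"twist":[0,0,0],"claw":45}
    - {"translation":[0,0,0],"twist":[0,0,0],"claw":45}
    - {"translation":[0,0,0],"twist":[0,0,0],"claw":45}
    - {"translation":[0,0,0],"twist":[0,0,0],"claw":45}
    - {"translation":[0,0,0],"twist":[0,0,0],"claw":45}
    - {"translation":[0,0,30],"twist":[0,0,0],"claw":45}
    - {"translation":[0,0,65],"twist":[0,0,0],"claw":45}
    - {"translation":[0,0,100],"twist":[0,0,0],"claw":45}
    - {"translation":[0,0,130],"twist":[0,0,0],"claw":45}
    - {"translation":[0,40,150],"twist":[0,0,0],"claw":45}
    - {"translation":[0,80,150],"twist":[0,0,0],"claw":45}
    - {"translation":[0,120,150],"twist":[0,0,0],"claw":45}
    - {"translation":[0,160,150],"twist":[0,0,0],"claw":45}
    - {"translation":[0,190,150],"twist":[0,0,0],"claw":45}
    - {"translation":[0,200,150],"twist":[0,0,0],"claw":45}
    - {"translation":[0,200,150],"twist":[0,0,0],"claw":45}

```text
t: 12.32
tool_pos: [0.5957, 0.2364, 0.2174]
eef_rot: [[-0.181, 0.984, 0.0], [0.984, 0.181, 0.0], [0.0, 0.0, -1.0]]
contact_force: [-0.1, -0.3, 1.1]
grip_width: 0.0453
grasp_force: 0.0
```

```bash
python3 - <<'E'
from rig import bot
import cv2,numpy as np
f=lambda c:cv2.convertScaleAbs(cv2.resize(c,None,fx=5,fy=5,interpolation=cv2.INTER_CUBIC),alpha=1.8)
b=f(bot.read_camera("top")[140:210,160:315]);s=f(bot.read_camera("scene")[165:285,180:335])
cv2.imwrite("pics/f.png",cv2.resize(np.vstack([b[:, :775],s]),None,fx=.6,fy=.6))
print(bot.get_obs()["contact_force"],bot.get_obs()["tool_pos"])
E
```

```text
[-0.07372895 -0.04696783 -0.47819495] [0.59609936 0.23322395 0.21724608]
```

View pics/f.png

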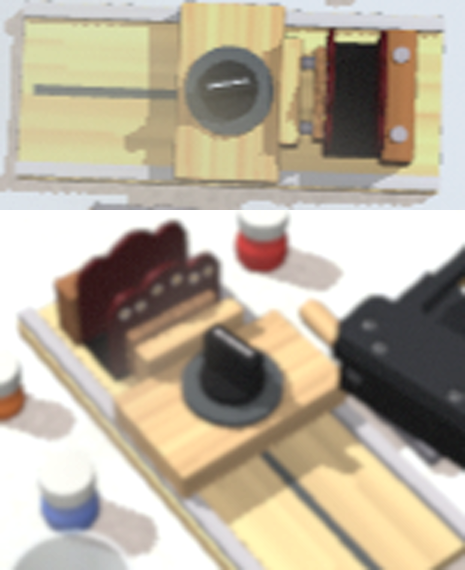

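The picture shows the bar turned almost along the jig, line (207,87)–(249,80), which puts the knob at about 1.38 rad. The holder is square between stop and pad, and the gripper is clear of the jig and everything on it.

```bash
python3 -c "
from rig import bot
print(bot.finish_job())"
```

```text
the job is handed in; nothing more can be done
None
```

The job is handed in, with no verdict returned: the holder is square against the stop, pressed with an estimated 5 N (wrist reading minus jaw friction), the knob is tight at about 1.38 rad, and the gripper is clear.

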